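Slide the parts case home between freshly glued rails

ROBOT

A 6-joint arm with a two-finger parallel gripper is mounted at the origin on the work surface. World frame = base frame: x ahead of the robot, y to its left, z up, the work surface at z = 0. Lengths are in mm, angles in rad, forces in N, time in s.
With the tool pointing down it reaches from about 400 to 825 mm from the base axis. Payload 7 kg.
Tool frame: the origin (TCP) lies midway between the tips of the shut fingers; the grasp point (between the pads) lies 19 mm behind it; z points along the fingers, y is the direction in which the jaws open and shut (so a half turn about z gives the same grasp; the last joint's range is limited). The gripper opens to 88 mm and grips with 3 to 60 N. Pads are 19 mm wide; open, the fingers measure 130 mm over their backs; the gripper's body (78 mm by 193 mm) begins 47 mm behind the grasp point.
Start: joints at [1.584, 0.359, 0.012, 0, -1.224, -0.288], TCP at [183.174, 649.648, 226.561] pointing down, gripper open.
Joint ranges: [-3.07, 3.07], [-1.43, 2.12], [-1.02, 1.25], [-3.03, 1.67], [-3.05, -0], [-3.03, 3.03]. Speed limits (rad/s): [2.39, 2.39, 3.01, 3.14, 3.14, 3.14].

INTERFACE

Orientations are given as a rotation vector (axis times angle).
In Python, from plant import observe, grab_frame, camera_model, hand_in gives the robot as it stands.
- The arm moves only by the tool arm_command, never from a script. Its argument "commands" is text: rows parted by semicolons, each of 5 numbers parted by spaces: the shift along the tool's x, y, z in cm, then the turn about the tool's z in rad, then the opening, from -1 (shut) to 1 (fully open). A call has 1 to 20 rows; each row shifts and turns the pose as measured when the row begins, along the tool's axes as they then stand; what a row does not reach is not made up. A row lasts 1/12 s, in which the tool goes at most 41.7 mm and 7.16 degrees, less where a joint would pass 70% of its speed; a pose out of reach is approached as far as the arm can. A call is refused whole if a number of a shift passes 4.17 or a number of a turn 0.125, either way. A call with a gripper value outside its range is refused whole. The fingers move at their own pace and stop on an object; "grip_force" is the grip in N (left out, the last holds). Time passes only in rows, so rows that do not move let the fingers close. It gives the time, the measured TCP pose, the force and the opening at its end, in the units of the state.
- observe(): the state, without advancing time (a new reading comes with each control period).
- grab_frame(name): name is "scene" or "top"; returns (picture, depth): 420x560x3 uint8, red, green, blue; 420x560 float32, mm along the optical axis (not along the pixel's ray), 0 where there is no reading.
- camera_model(name): a dict with "fx", "fy", "cx", "cy" (pixels), "dist_coeffs" ([k1, k2, p1, p2, k3] as OpenCV has them; the pictures are not rectified), "rvec" (rotation vector, rad) and "tvec" (3), from world to camera coordinates, as OpenCV has them. Camera axes: x right, y down, z forward; pixel columns grow to the right and rows downward; lengths in mm; the calibration is good to about 2 mm. A picture is of the moment at which its call begins. camera_model takes no time and is no camera call.
- hand_in(): hands the job in, once; it reports no verdict.
The state is a dict: "t": time; "joint_pos": joint angles; "joint_vel": joint speeds; "tau": joint torques, N m; "eef_pos": TCP position; "orientation": TCP orientation; "ft_force": force on the tool from outside, world axes, zero at the start; "ft_torque": the same for the moment, N m; "width": opening from 0.0 (shut) to 1.0 (fully open).
Only numpy, scipy, OpenCV 4.12 (cv2) and the standard library are available. Lean on these libraries where they do the work, as an engineer would, in place of code of your own. Each camera call takes 0.05 s, during which the arm holds its last target.

TASK

Push the blue parts case along the plywood board, down the lane between the two aluminium guide rails, until it sits fully home against the black rubber stop at the lane's end. The rails have only just been glued down, so neither the case nor the robot may touch them: the case may stand crooked and off to one side, so line it up before it goes in. Only push the case, never lift or tip it, leave everything else where it stands, and let go of the case at the end.

Things in the scene. Friction and masses are not known exactly. Their poses are not given: they have to be found in the camera images.
- board: fixed plywood board, 420 x 270 mm, 8 mm thick, upper face 8 mm above the table. Origin: centre of its underside. Its x axis runs along the lane in the direction of the push (from the bare approach end to the stop), y to the left across the lane, z up. The bare approach area is x from -210 to -10 mm; then comes the lane, x from -10 to +180 mm, 112 mm wide, centred on y = 0.
- lane_mouth (a point): middle of the lane's open mouth, on the board's upper face, between the ends of the rails; board x = -10, y = 0 mm. Same axes as the board.
- stop_face (a point): middle of the stop's face, at the board's upper face; board x = +180, y = 0 mm, same axes as the board. The stop is a black rubber block 100 mm wide, 14 mm thick and 22 mm tall with a steel strip 26 mm tall behind it; fixed, it does not give.
- rail_left: aluminium guide rail on the board's +y side, 190 mm long, 10 mm wide, rising 16 mm above the board (24 mm above the table). Origin: centre of its underside, at x = 85, y = +61 mm on the board, so its inner face is at y = +56 mm; its x axis runs along the lane. Fixed; must not be touched.
- rail_right: the same rail on the board's -y side, at x = 85, y = -61 mm on the board, inner face at y = -56 mm. Fixed; must not be touched.
- case: closed rigid parts case, blue with a white lid rim, 96 mm long (x), 88 mm wide (y), 44 mm tall, 0.25 to 0.5 kg. Origin: centre of its underside, on the board 8 mm above the table. Starts at board x -137 to -117 mm, up to 30 mm off the centre line and 0.25 rad crooked. Home: x axis along the board's x axis, origin at board x = +132 mm. Slides with friction, stops when not pushed.
- screw_jar: amber jar of screws with a steel cap, 36 mm across, 45 mm tall, standing on the board outside the left rail. Origin: centre of its underside. A loose bystander, to be left alone.
- tape: small blue roll of tape lying flat, 42 mm across, 19 mm tall, on the board outside the right rail. Origin: centre of its underside. A loose bystander, to be left alone.
- spray_can: white spray can with a blue band, 52 mm across, 160 mm tall, on the table. Origin: centre of its underside. A loose bystander, to be left alone.
- glue_bottle: white glue bottle with a red cap, 40 mm across, 110 mm tall, on the table. Origin: centre of its underside. A loose bystander, to be left alone.
- cup: white cup, 68 mm across, 75 mm tall, on the table. Origin: centre of its underside. A loose bystander, to be left alone.
- screwdriver: screwdriver with a green handle, 200 mm long, 26 mm thick, lying on the table. Origin: on the table under the point where handle meets blade. A loose bystander, to be left alone.
- small_box: small orange box, 60 x 40 x 28 mm, on the table. Origin: centre of its underside. A loose bystander, to be left alone.
Mind the look-alikes: they are no part of the job. What is shaped like the case but pink or purple is not meant.

How it is judged (in metres and radians):
On the way:
1. the case is more than half inside the lane, between the rails (x of case in the frame of board above 0 m and y of case in the frame of board between -0.012 and 0.012 m).
At the end, for the whole second after the job is handed in: The case lies flat and at rest on the board between the rails, within 4 mm of the stop, square to the lane within 0.1 rad, and every bystander is within 20 mm of where it began (x of case in the frame of board between 0.128 and 0.136 m and y of case in the frame of board between -0.012 and 0.012 m and z of case in the frame of board below 0.012 m and angle between the x axis of case and the x axis of board, either way round below 0.1 rad and angle between case's own z axis and vertical below 0.05 rad and linear speed of case below 0.01 m/s and distance of each of screw_jar, tape, spray_can, glue_bottle, cup, screwdriver, small_box from where it was at the start of the episode below 0.02 m); the robot touches nothing.
It fails at once if the left rail is touched by the case, the robot or anything else (contact force between rail_left and anything else above 0.2 N).
It fails at once if the right rail is touched by the case, the robot or anything else (contact force between rail_right and anything else above 0.2 N).
It fails at once if the case is lifted more than 8 mm off the board (z of case in the frame of board above 0.016 m).
It fails at once if the case is tipped by more than 0.2 rad (angle between case's own z axis and vertical above 0.2 rad).
It fails at once if a bystander is moved by more than 20 mm (distance of any of screw_jar, tape, spray_can, glue_bottle, cup, screwdriver, small_box from where it was at the start of the episode above 0.02 m).
It also fails if it takes over 67 s, if anything falls off the work surface, if the arm or the gripper's body presses on something with over 40 N, if the wrist force passes 120 N, or if a joint passes its speed limit or range.

## Working session

There is one attempt and no reset: what is moved stays moved. The work goes in short steps, Python scripts to look and compute and a tool call to move; the robot and the scene stay as the last step left them, time stands still between calls to the robot, and variables do not carry over. Pictures are saved under pics/ and viewed, and the job is handed in when it is done.

Besides the shell and the picture viewer there is one more tool, called as name(argument=value, ...) on one line, values as JSON. arm_command: Moves the arm, as the interface text tells. Its arguments: {"type":"object","properties":{"commands":{"type":"string"},"grip_force":{"type":"number"}},"required":["commands"]}

```bash
mkdir -p pics; ls
python3 - <<'E'
from plant import *
import cv2,numpy as np
print(observe())
for n in("scene","top"):
    p,d=grab_frame(n); cv2.imwrite(f"pics/{n}0.png",p[:,:,::-1]); np.save(f"{n}0.npy",d); print(n,camera_model(n))
E
```

```text
pics
{'t': 0.0, 'joint_pos': array([ 1.58412643e+00,  3.59415035e-01,  1.10615628e-02, -3.82775951e-04,
       -1.22408456e+00, -2.88087663e-01]), 'joint_vel': array([ 0.00089808, -0.0010595 , -0.00114899, -0.00015618,  0.00125782,
       -0.0020204 ]), 'tau': array([ 6.21360687e-04, -5.82716238e+01,  2.93050647e+01,  6.99710146e+00,
        7.03025493e-03, -1.55522353e-04]), 'eef_pos': array([183.02644219, 649.20481338, 225.59977379]), 'orientation': array([ 3.11030435e+00, -4.30204953e-01, -1.71641209e-04]), 'ft_force': array([-0.32295458, -0.81493445,  0.51658754]), 'ft_torque': array([-0.00268206,  0.00097009,  0.0395354 ]), 'width': 1.0053732818771806}
scene {'fx': 536.0855756803568, 'fy': 536.0855756803568, 'cx': 269.5662564028056, 'cy': 206.07011505202004, 'dist_coeffs': array([-0.12153929,  0.        ,  0.        ,  0.        ,  0.        ]), 'rvec': array([ 2.35626555,  0.94615304, -0.33420428]), 'tvec': array([-430.3747384 , -270.19667675, 1649.43969571])}
top {'fx': 540.2874284471073, 'fy': 540.2874284471073, 'cx': 273.77921025553184, 'cy': 206.91649433981434, 'dist_coeffs': array([-0.05486771,  0.        ,  0.        ,  0.        ,  0.        ]), 'rvec': array([ 2.17624121, -2.05069207,  0.21257832]), 'tvec': array([  -9.03419808,  589.50754326, 1295.29660954])}
```

View pics/scene0.png

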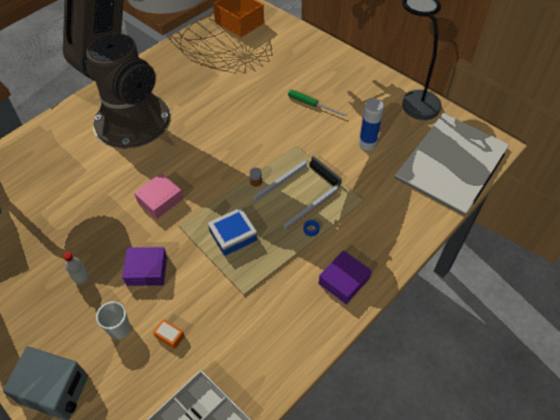

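View pics/top0.png

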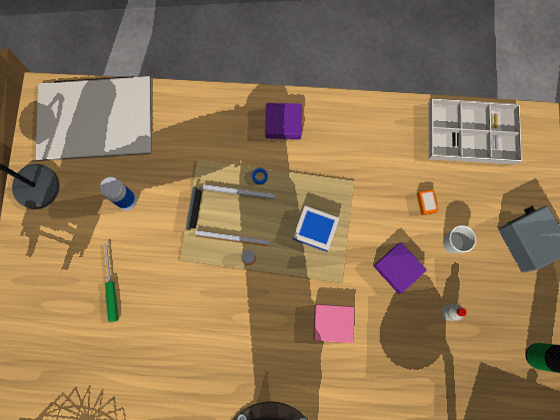

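The top view shows the case at about (318,228), the rails at (238,190) and (232,238), the stop at (194,208), the jar at (248,257) and the tape at (260,176). I'll enlarge it to measure the corners.

```bash
cat > h.py <<'E'
from plant import *
import cv2,numpy as np
def cam(n):
    c=camera_model(n);K=np.array([[c['fx'],0,c['cx']],[0,c['fy'],c['cy']],[0,0,1]]);R=cv2.Rodrigues(c['rvec'])[0]
    return K,c['dist_coeffs'],R,c['tvec'],c['rvec']
def toworld(n,uv,z):
    K,D,R,t,_=cam(n)
    u=cv2.undistortPoints(np.array(uv,float).reshape(-1,1,2),K,D).reshape(-1,2)
    r=np.c_[u,np.ones(len(u))]@R; C=-R.T@t
    s=(z-C[2])/r[:,2]; return C+s[:,None]*r
def proj(n,P):
    K,D,R,t,rv=cam(n); return cv2.projectPoints(np.array(P,float).reshape(-1,1,3),rv,t,K,D)[0].reshape(-1,2)
E
python3 - <<'E'
from h import *
p=cv2.imread('pics/top0.png'); c=p[150:290,170:365]; cv2.imwrite('pics/c0.png',cv2.resize(c,None,fx=4,fy=4,interpolation=cv2.INTER_CUBIC))
for n in('top','scene'): print(proj(n,[[0,0,0],[183,650,226],[400,0,0],[0,400,0]]))
E
```

```text
[[270.05374778 450.01369119]
 [-31.9385965  361.70094077]
 [279.47979723 284.73348367]
 [106.54667295 438.74953968]]
[[131.30344292 119.26633828]
 [316.69712686  -9.89615989]
 [217.79584042 188.28089966]
 [225.12326695  58.68060746]]
```

View pics/c0.png

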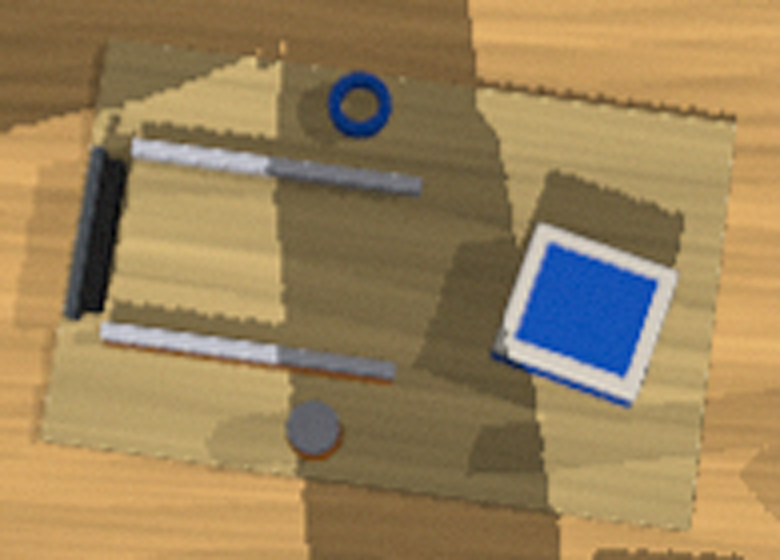

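```bash
cat >> h.py <<'E'
from scipy.optimize import least_squares
def fit2(loc,W):
    f=lambda q:(W[:,:2]-((loc@np.array([[np.cos(q[2]),np.sin(q[2])],[-np.sin(q[2]),np.cos(q[2])]]))+q[:2])).ravel()
    m=W[:,:2].mean(0)
    a0=np.arctan2(*(W[0]-W[1])[[1,0]])-np.arctan2(*(loc[0]-loc[1])[[1,0]])
    r=least_squares(f,[*m,a0]); return r.x,r.fun.reshape(-1,2)
E
python3 - <<'E'
from h import *
g=lambda a:(np.array(a,float)+.5)/4-.5+[170,150]
bc=g([(107,41),(735,121),(691,529),(40,440)])
W=toworld('top',bc,8); L=np.array([[210,-135],[-210,-135],[-210,135],[210,135]],float)
q,r=fit2(L,W);print('board',q,r)
rl=g([(421,185),(133,149),(395,372),(102,332)]);W2=toworld('top',rl,24);L2=np.array([[-10,-61],[180,-61],[-10,61],[180,61]],float)
q2,r2=fit2(L2,W2);print('rails',q2,r2)
cc=g([(540,222),(677,270),(629,405),(498,350)]);W3=toworld('top',cc,52);L3=np.array([[48,-44],[-48,-44],[-48,44],[48,44]],float)
q3,r3=fit2(L3,W3);print('case',q3,r3)
# colour-based case top
for n in('top','scene'):
    p=cv2.imread(f'pics/{n}0.png')
E
```

```text
board [565.80654669  39.9547405    1.49722405] [[-1.28646361 -0.40072708]
 [-0.1630894   0.45439284]
 [ 0.27127263  0.5496052 ]
 [ 1.17828038 -0.60327092]]
rails [564.83852065  39.09760776  -4.78610229] [[ 0.65312917  0.50108811]
 [-0.59605937 -0.97428847]
 [-0.24986629  0.88183266]
 [ 0.1927965  -0.4086323 ]]
case [544.5203102  -82.97117289   1.27282008] [[-0.81460053 -1.45493264]
 [ 1.72161117  2.7486353 ]
 [-1.17770132  3.71513564]
 [ 0.27069067 -5.00883828]]
```

```bash
cat >> h.py <<'E'
def caselid(img_rgb,roi):
    u0,v0,u1,v1=roi; s=8
    c=cv2.resize(img_rgb[v0:v1,u0:u1],None,fx=s,fy=s,interpolation=cv2.INTER_CUBIC)
    h=cv2.cvtColor(c,cv2.COLOR_RGB2HSV)
    out={}
    blue=((h[...,0]>100)&(h[...,0]<130)&(h[...,1]>180)&(h[...,2]>140)).astype(np.uint8)
    n,l,st,ce=cv2.connectedComponentsWithStats(blue); i=1+st[1:,4].argmax(); m=(l==i).astype(np.uint8)
    cn=max(cv2.findContours(m,0,1)[0],key=cv2.contourArea)
    b=cv2.boxPoints(cv2.minAreaRect(cn)); 
    return (b+.5)/s-.5+[u0,v0], (cn.reshape(-1,2)+.5)/s-.5+[u0,v0]
def casepose(n,img,roi,zt=52):
    b,cn=caselid(img,roi)
    W=toworld(n,cn,zt)[:,:2].astype(np.float32)
    (c,sz,a)=cv2.minAreaRect(W.reshape(-1,1,2)); return np.array(c),sz,a
BQ=np.array([565.3,39.5,1.4972])
def toboard(xy):
    c,s=np.cos(BQ[2]),np.sin(BQ[2]);d=np.array(xy)-BQ[:2];return np.array([d@[c,s],d@[-s,c]])
E
python3 - <<'E'
from h import *
for n,roi in(('top',(280,190,350,260)),('scene',(200,200,270,265))):
    p=cv2.imread(f'pics/{n}0.png')[:,:,::-1]
    c,sz,a=casepose(n,np.ascontiguousarray(p),roi); print(n,c,sz,a,np.radians(a),toboard(c))
# check board via scene reprojection
a=BQ[2];R=np.array([[np.cos(a),-np.sin(a)],[np.sin(a),np.cos(a)]])
L=[[210,-135,8],[-210,-135,8],[-210,135,8],[210,135,8],[-10,-61,24],[180,-61,24],[-10,61,24],[180,61,24]]
P=[[*(R@np.array(l[:2])+BQ[:2]),l[2]] for l in L]
uv=proj('scene',P)
p=cv2.imread('pics/scene0.png');k=4;c=cv2.resize(p[140:300,170:370],None,fx=4,fy=4,interpolation=cv2.INTER_CUBIC)
for u in uv: cv2.circle(c,tuple(int(x) for x in ((u-[170,140]+.5)*4)),3,(0,0,255),-1)
cv2.imwrite('pics/s_chk.png',c)
E
```

```text
top [545.67584229 -83.48413086] (71.43365478515625, 63.56957244873047) 73.3907699584961 1.280910576349499 [-124.09417684   10.5280237 ]
scene [548.95495605 -83.01651001] (68.98219299316406, 59.86648941040039) 73.4132080078125 1.2813021941877951 [-123.38670891    7.29217057]
```

View pics/s_chk.png

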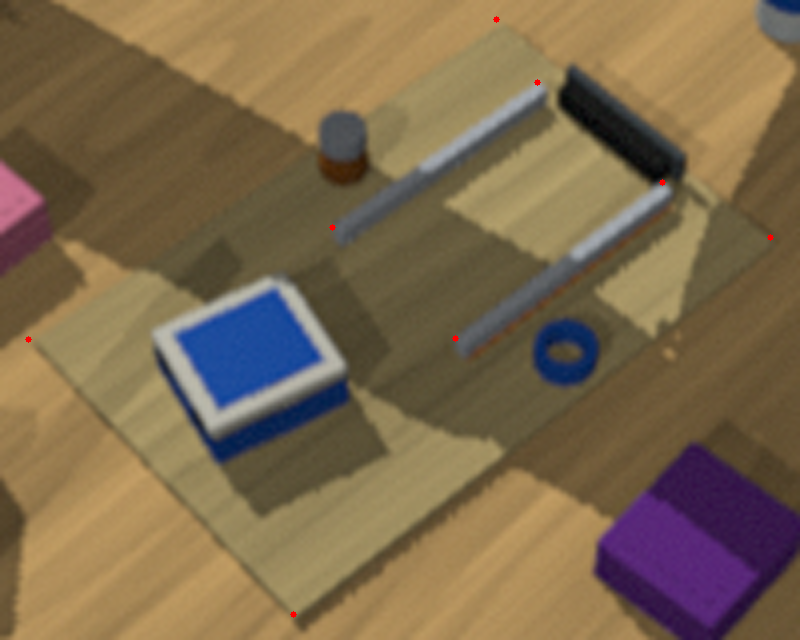

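The top and scene cameras agree to within 2–3 mm. In board coordinates the case is at about (-124, +10), turned -0.216 rad. I'll swing the tool round behind it at height, square to its rear face. Then I'll push along its own heading, which takes out the lateral offset, and curve it straight.

arm_command(commands="1.6 0.2 0 0.027 0.2;3.2 0.4 0 0.053 0.2;3.2 0.4 0 0.053 0.2;3.2 0.4 0 0.053 0.2;3.2 0.4 0 0.053 0.2;3.2 0.4 0 0.053 0.2;3.2 0.4 0 0.053 0.2;3.2 0.4 0 0.053 0.2;3.2 0.4 0 0.053 0.2;3.2 0.4 0 0.053 0.2;3.2 0.4 0 0.053 0.2;3.2 0.4 0 0.053 0.2;3.2 0.4 0 0.053 0.2;3.2 0.4 0 0.053 0.2;3.2 0.4 0 0.053 0.2;3.2 0.4 0 0.053 0.2;3.2 0.4 0 0.053 0.2;3.2 0.4 0 0.053 0.2;3.2 0.4 0 0.053 0.2;1.6 0.2 0 0.027 0.2")

```text
t: 1.77
eef_pos: [561.4, 162.8, 218.9]
orientation: [2.448, -1.941, 0.004]
ft_force: [0.7, 1.1, -0.9]
width: 0.603
```

```bash
cat >> h.py <<'E'
def tool():
    o=observe();R=cv2.Rodrigues(o['orientation'])[0];return o['eef_pos'],R,o
def to_go(xy,z,lane):
    """remaining shift in tool axes (cm) and turn, for lane = direction angle of -toolx"""
    p,R,o=tool();d=np.array([*xy,z])-p
    cur=np.arctan2(-R[1,0],-R[0,0]); tr=-((lane-cur+np.pi)%(2*np.pi)-np.pi)
    print('tcp',p.round(1),'head',cur.round(4),'tilt',R[:,2].round(3),'t',round(o['t'],2),'F',o['ft_force'].round(1),'w',round(float(o['width']),3))
    print('shift cm',(R.T@d/10).round(2),'turn',round(tr,4))
E
python3 -c "
from h import *
to_go((521,-165),226,1.281)"
```

```text
tcp [561.4 162.8 218.9] head 1.8011 tilt [-0.009 -0.015 -1.   ] t 1.77 F [ 0.7  1.1 -0.9] w 0.603
shift cm [31.   11.42 -0.18] turn 0.5201
```

arm_command(commands="2.7 0.25 0 0.043 0.2;2.7 0.25 0 0.043 0.2;2.7 0.25 0 0.043 0.2;2.7 0.25 0 0.043 0.2;2.7 0.25 0 0.043 0.2;2.7 0.25 0 0.043 0.2;2.7 0.25 0 0.043 0.2;2.7 0.25 0 0.043 0.2;2.7 0.25 0 0.043 0.2;2.7 0.25 0 0.043 0.2;2.7 0.25 0 0.043 0.2;2.7 0.25 0 0.043 0.2;0 0 0 0 0.2")

```text
t: 2.85
eef_pos: [517.2, -181.0, 220.7]
orientation: [1.815, -2.536, 0.005]
ft_force: [0.6, 0.7, 0.3]
width: 0.604
```

```bash
python3 -c "
from h import *
to_go((521,-165),32,1.281)"
```

```text
tcp [ 517.2 -181.   220.7] head 1.2424 tilt [-0.017 -0.016 -1.   ] t 2.85 F [0.6 0.7 0.3] w 0.604
shift cm [-2.03 -0.04 18.84] turn -0.0386
```

arm_command(commands="-0.4 0 2.2 -0.019 0.2;-0.4 0 2.2 -0.019 0.2;0 0 2.2 0 0.2;0 0 2.2 0 0.2;0 0 2.2 0 0.2;0 0 2.2 0 0.2;0 0 2.2 0 0.2;0 0 1.5 0 0.2;0 0 0.6 0 0.2;0 0 0 0 0.2")

```text
t: 3.68
eef_pos: [514.0, -182.1, 39.1]
orientation: [1.85, -2.512, 0.007]
ft_force: [0.1, 0.2, -0.8]
width: 0.598
```

```bash
python3 -c "
from h import *
to_go((521,-165),32,1.281)
p,d=grab_frame('top')
cv2.imwrite('pics/t1.png',cv2.resize(p[150:300,170:420,::-1],None,fx=3,fy=3,interpolation=cv2.INTER_CUBIC))
print(proj('top',[tool()[0]]))
p,d=grab_frame('scene')
cv2.imwrite('pics/s1.png',cv2.resize(p[140:300,130:370,::-1],None,fx=3,fy=3,interpolation=cv2.INTER_CUBIC))
"
```

```text
tcp [ 514.  -182.1   39.1] head 1.27 tilt [-0.015 -0.017 -1.   ] t 3.68 F [ 0.1  0.2 -0.8] w 0.598
shift cm [-1.86 -0.17  0.67] turn -0.011
[[354.51003793 242.39289707]]
```

View pics/t1.png

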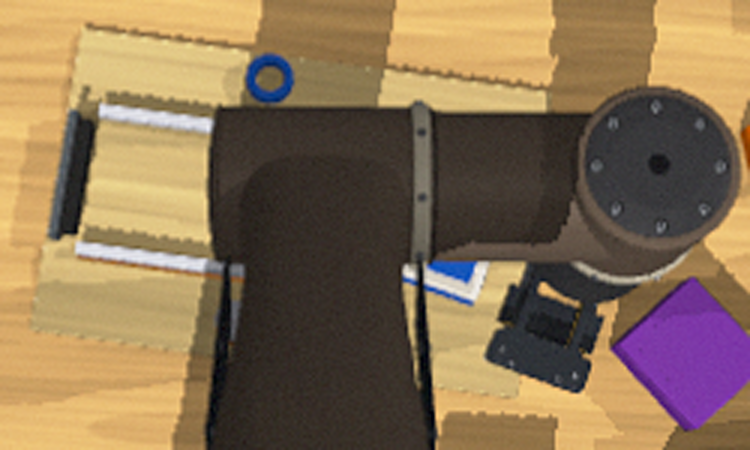

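View pics/s1.png

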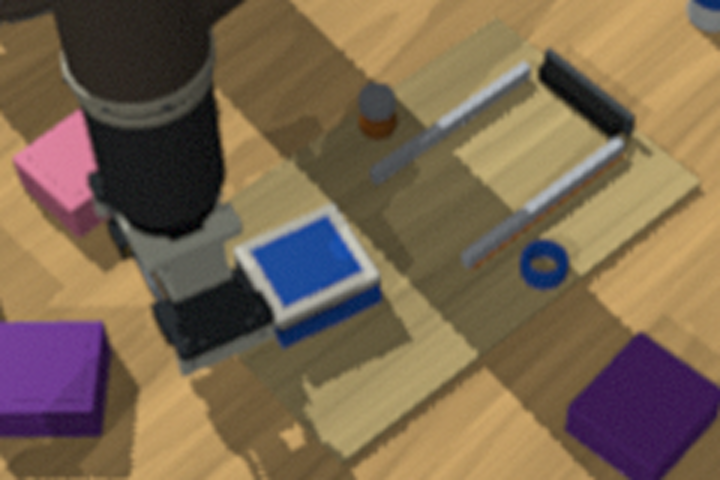

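```bash
cat >> h.py <<'E'
SHIFT=np.array([1.5,1.5])
def scase(roi=(150,140,360,280),img=None,save=None):
    if img is None: img,_=grab_frame('scene')
    if save: cv2.imwrite(save,cv2.resize(img[130:300,150:370,::-1],None,fx=3,fy=3,interpolation=cv2.INTER_CUBIC))
    b,cn=caselid(img,roi); W=toworld('scene',cn-SHIFT,52)[:,:2].astype(np.float32)
    c,sz,a=cv2.minAreaRect(W.reshape(-1,1,2)); A=np.radians(a)
    A=(A-BQ[2]+np.pi/4)%(np.pi/2)-np.pi/4
    print('case board xy',toboard(c).round(1),'world',np.round(c,1),'size',np.round(sz,1),'yaw err',A.round(4)); return c,A
E
python3 -c "
from h import *
L=[[503,27],[35,338],[300,622],[760,241],[338,233],[541,88],[461,347],[669,190]]
uv=(np.array(L,float)+.5)/4-.5+[170,140]
a=BQ[2];R=np.array([[np.cos(a),-np.sin(a)],[np.sin(a),np.cos(a)]])
P=[[210,135,8],[-210,135,8],[-210,-135,8],[210,-135,8],[-10,61,24],[180,61,24],[-10,-61,24],[180,-61,24]]
P=[[*(R@np.array(l[:2])+BQ[:2]),l[2]] for l in P]
d=uv-proj('scene',P);print(d.round(1),d.mean(0))
img=np.ascontiguousarray(cv2.imread('pics/scene0.png')[:,:,::-1])
scase((200,200,270,265),img); scase()
"
```

```text
[[ 1.9  2. ]
 [ 1.7 -0.3]
 [ 1.8  1.9]
 [-2.5  1.1]
 [ 1.6  1.5]
 [ 1.   1.6]
 [ 1.4  2.2]
 [ 1.7  2. ]] [1.07095735 1.49808761]
case board xy [-123.3   13.4] world [542.9 -82.5] size [69.1 60.1] yaw err -0.2153
case board xy [-123.4   13.3] world [542.9 -82.6] size [68.7 60. ] yaw err -0.2119
```

arm_command(commands="-0.8 -0.05 0.3 -0.004 0.2;-0.8 -0.05 0.3 -0.004 0.2;-0.8 -0.05 0.2 -0.004 0.2;-0.8 -0.05 0 0 0.2;-0.6 0 0 0 0.2;0 0 0 0 0.2")

```text
t: 4.33
eef_pos: [533.3, -142.2, 36.3]
orientation: [1.874, -2.506, 0.019]
ft_force: [0.2, 0.1, -0.5]
width: 0.598
```

```bash
python3 -c "
from h import *
to_go((521,-165),32,1.281)
scase(save='pics/s2.png');p,R,o=tool();print(toboard(p[:2]))
"
```

```text
tcp [ 533.3 -142.2   36.3] head 1.2844 tilt [-0.003 -0.017 -1.   ] t 4.33 F [ 0.2  0.1 -0.5] w 0.598
shift cm [2.53 0.54 0.47] turn 0.0034
case board xy [-110.8   10.6] world [546.6 -70.2] size [42.9 59.7] yaw err -0.2069
[-183.84043581   18.59960479]
```

View pics/s2.png

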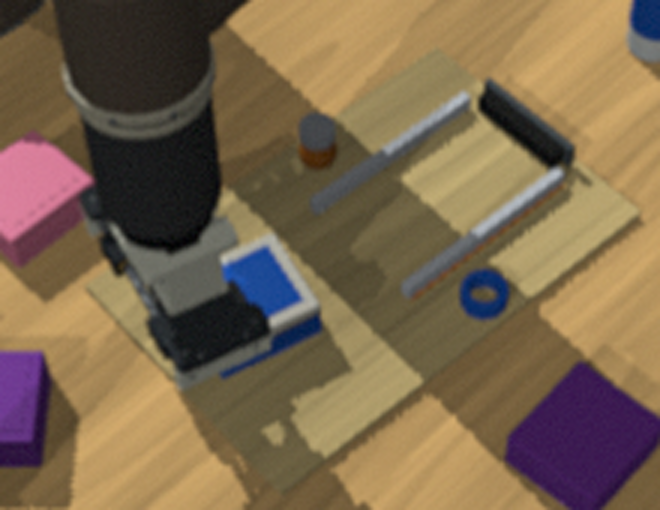

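arm_command(commands="0 0.4 0.3 0.003 0.2;-0.1 0.2 0.2 0 0.2;-0.4 0 0 0 0.2;-0.4 0 0 0 0.2;-0.4 0 0 0 0.2")

```text
t: 4.8
eef_pos: [529.7, -128.8, 30.9]
orientation: [1.869, -2.508, 0.019]
ft_force: [-0.1, -3.9, 1.9]
width: 0.601
```

```bash
cat >> h.py <<'E'
def st(save=None):
    """case from the front blue edge; heading"""
    img,_=grab_frame('scene')
    if save: cv2.imwrite(save,cv2.resize(img[130:300,150:370,::-1],None,fx=3,fy=3,interpolation=cv2.INTER_CUBIC))
    b,cn=caselid(img,(150,140,360,280)); W=toworld('scene',cn-SHIFT,52)[:,:2].astype(np.float32)
    c,sz,a=cv2.minAreaRect(W.reshape(-1,1,2)); A=np.radians(a)
    A=(A-BQ[2]+np.pi/4)%(np.pi/2)-np.pi/4; h=A+BQ[2]; u=np.array([np.cos(h),np.sin(h)])
    n=np.array([-u[1],u[0]]); f=(W@u).max(); l=W@n; lat=(l.max()+l.min())/2
    ctr=u*(f-34.4)+n*lat
    p,R,o=tool(); d=p[:2]-ctr; cur=np.arctan2(-R[1,0],-R[0,0])
    print('t',round(o['t'],2),'case board',toboard(ctr).round(1),'yaw',A.round(3),'w',round(float(np.ptp(l)),1),'| tcp',p.round(1),'toolyaw',round(cur-BQ[2],3),'tcp in case',np.round([d@u,d@n],1),'F',o['ft_force'].round(1))
E
python3 -c "
from h import *
st()"
```

```text
t 4.85 case board [-113.3   11.8] yaw -0.208 w 60.3 | tcp [ 530.  -128.1   30.9] toolyaw -0.216 tcp in case [-57.6  -0.9] F [-1.5 -0.9  0.7]
```

arm_command(commands="-0.4 0 0 0 0.2;-0.4 0 0 0 0.2;-0.4 0 0 0 0.2;-0.4 0 0 0 0.2;-0.4 0 0 0 0.2")

```text
t: 5.27
eef_pos: [536.0, -108.0, 30.8]
orientation: [1.868, -2.508, 0.019]
ft_force: [-0.8, -3.4, 2.6]
width: 0.6
```

```bash
python3 -c "
from h import *
st('pics/s3.png')"
```

```text
t 5.32 case board [-91.5   7.3] yaw -0.206 w 59.9 | tcp [ 536.4 -107.4   30.8] toolyaw -0.217 tcp in case [-58.1  -1.2] F [-0.8  2.1  0.1]
```

View pics/s3.png

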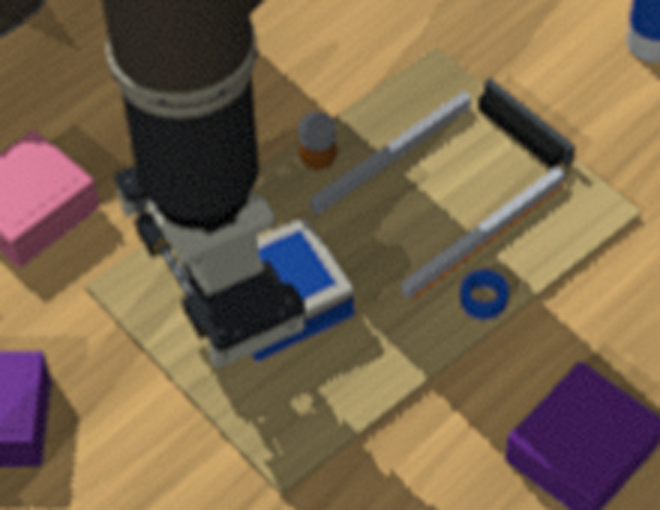

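arm_command(commands="-0.4 -0.12 0 -0.021 0.2;-0.4 -0.12 0 -0.021 0.2;-0.4 -0.12 0 -0.021 0.2;-0.4 -0.12 0 -0.021 0.2;-0.4 -0.12 0 -0.021 0.2")

```text
t: 5.73
eef_pos: [548.1, -87.8, 30.5]
orientation: [2.009, -2.397, 0.018]
ft_force: [-0.6, -3.3, 1.7]
width: 0.595
```

```bash
python3 -c "
from h import *
st('pics/s4.png')"
```

```text
t 5.78 case board [-77.4   1.9] yaw -0.01 w 59.8 | tcp [548.7 -87.2  30.5] toolyaw -0.1 tcp in case [-50.2   4.8] F [ 0.3  0.1 -0.3]
```

View pics/s4.png

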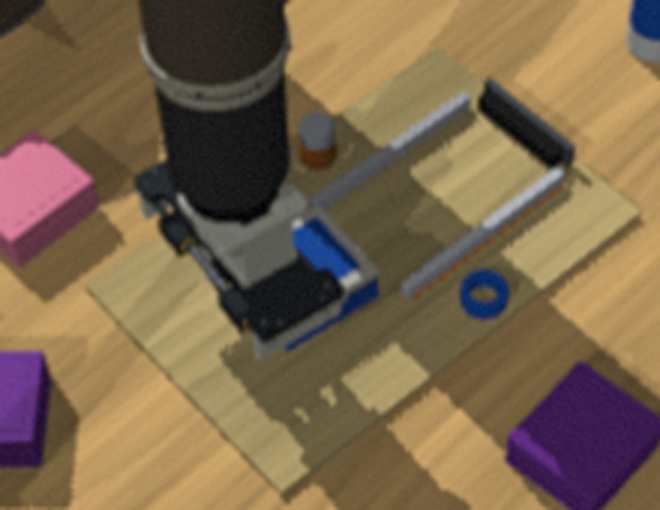

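arm_command(commands="-0.35 -0.13 0 -0.023 0.2;-0.35 -0.13 0 -0.023 0.2;-0.35 -0.13 0 -0.023 0.2;-0.35 -0.12 0 -0.021 0.2;0 0 0 0 0.2")

```text
t: 6.2
eef_pos: [556.8, -72.3, 30.2]
orientation: [2.13, -2.29, 0.018]
ft_force: [-0.1, -1.9, 1.6]
width: 0.604
```

```bash
python3 -c "
from h import *
p,R,o=tool();print(p,toboard(p[:2]),np.arctan2(-R[1,0],-R[0,0])-BQ[2],o['ft_force'])"
```

```text
[556.7982299  -72.28048464  30.1556318 ] [-112.10303063    0.25954731] 0.0010426942437395947 [-0.14123741 -1.8680925   1.6214107 ]
```

arm_command(commands="0.8 0 0 0 0.2;1.5 0 0 0 0.2;2 0 0 0 0.2;2 0 -1 0 0.2;2 0 -2.5 0 0.2;2 0 -3 0 0.2;2 0 -3 0 0.2;2 0 -3 0 0.2;3 0 -3 0 0.2;3 0 -3 0 0.2;3.5 0 0 0 0.2;3.5 0 0 0 0.2;3.5 0 0 0 0.2;0 0 0 0 0.2")

```text
t: 7.37
eef_pos: [532.0, -388.2, 225.0]
orientation: [2.136, -2.287, 0.017]
ft_force: [0.2, 0.8, -0.5]
width: 0.597
```

```bash
python3 -c "
from h import *
st()
p,R,o=tool();print(p,o['t'])
p,d=grab_frame('top')
cv2.imwrite('pics/t5full.png',p[:,:,::-1])
cv2.imwrite('pics/t5.png',cv2.resize(p[150:290,170:365,::-1],None,fx=4,fy=4,interpolation=cv2.INTER_CUBIC))
c,sz,a=casepose('top',p,(230,170,350,270)); print(c,sz,np.radians(a)-BQ[2],toboard(c))"
```

```text
t 7.42 case board [  11.4 -130.6] yaw 0.684 w 35.4 | tcp [ 532.1 -386.4  224.9] toolyaw 0.005 tcp in case [-256.1  379.8] F [0.1 0.5 0.6]
[ 532.12772323 -386.41289239  224.91585542] 7.4167
[667.5657959   67.09064484] (36.583126068115234, 37.343196868896484) -1.4372514324304217 [ 35.03555174 -99.96022613]
```

View pics/t5.png

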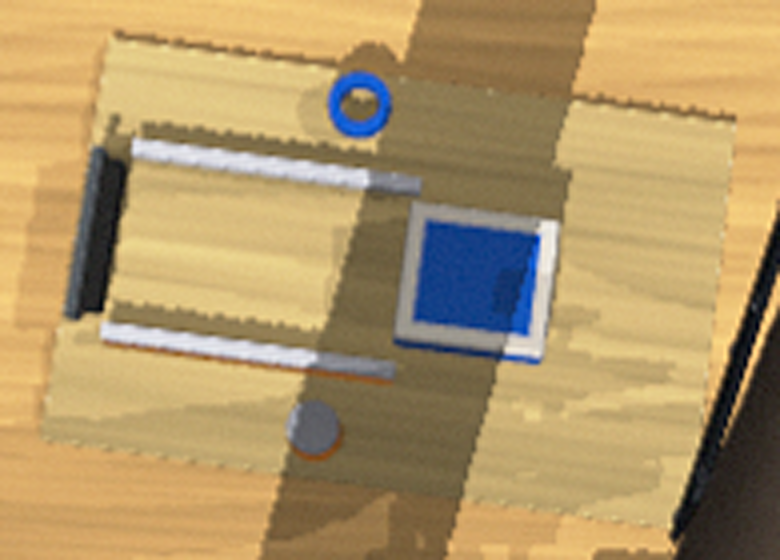

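```bash
sed -i 's/(h\[...,2\]>140)/(h[...,2]>90)/' h.py; python3 -c "
from h import *
p=np.ascontiguousarray(cv2.imread('pics/t5full.png')[:,:,::-1])
c,sz,a=casepose('top',p,(266,195,312,245)); print(c,sz,np.radians(a)-BQ[2],toboard(c))
g=lambda a:(np.array(a,float)+.5)/4-.5+[170,150]
W=toworld('top',g([(412,203),(557,221),(543,358),(396,340)]),52);print([toboard(w[:2]).round(1) for w in W])
img,_=grab_frame('scene')
b,cn=caselid(img,(215,170,290,250));W=toworld('scene',cn-SHIFT,52)[:,:2].astype(np.float32)
c,sz,a=cv2.minAreaRect(W.reshape(-1,1,2));print(toboard(c),sz,np.radians(a)-BQ[2])
"
```

```text
[562.06945801 -13.83899307] (71.11595153808594, 63.423011779785156) -0.002030257628410581 [-53.43214654  -0.70021423]
[array([ -6.4, -42.6]), array([-98.7, -43.2]), array([-100.5,   44.6]), array([-8.2, 45.5])]
[-52.2916005    2.38143291] (68.74868774414062, 61.243099212646484) 0.008120247708371942
```

```bash
cat >> h.py <<'E'
def fromboard(b):
    a=BQ[2];return BQ[:2]+np.array([np.cos(a)*b[0]-np.sin(a)*b[1],np.sin(a)*b[0]+np.cos(a)*b[1]])
E
python3 -c "
from h import *
to_go(fromboard((-135,-0.5)),34,BQ[2])"
```

```text
tcp [ 532.5 -383.5  224.6] head 1.5044 tilt [-0.002 -0.015 -1.   ] t 7.52 F [-0.8 -0.2  0. ] w 0.6
shift cm [-29.21  -0.44  18.62] turn 0.0072
```

arm_command(commands="-2 -0.05 0 0.002 0.2;-3.5 -0.05 0 0.002 0.2;-3.5 -0.05 1 0.002 0.2;-3.5 -0.05 2 0.001 0.2;-3.5 -0.05 2.5 0 0.2;-3 -0.05 2.5 0 0.2;-3 -0.05 2.5 0 0.2;-2 0 2 0 0.2;-1 0 2 0 0.2;-0.5 0 1 0 0.2;0 0 0 0 0.2")

```text
t: 8.43
eef_pos: [551.8, -111.2, 61.4]
orientation: [2.147, -2.283, 0.018]
ft_force: [-0.2, -0.8, 0.5]
width: 0.601
```

```bash
python3 -c "
from h import *
to_go(fromboard((-120,-0.5)),34,BQ[2])"
```

```text
tcp [ 551.8 -111.2   61.4] head 1.5093 tilt [ 0.003 -0.013 -1.   ] t 8.43 F [-0.2 -0.8  0.5] w 0.601
shift cm [-3.16 -0.32  2.7 ] turn 0.0121
```

arm_command(commands="0 -0.1 0.9 0.006 0.2;0 -0.1 0.9 0.006 0.2;-0.4 -0.05 0.7 0 0.2;-0.8 0 0.3 0 0.2;-0.8 0 0 0 0.2;-0.6 0 0 0 0.2;0 0 0 0 0.2")

```text
t: 9.02
eef_pos: [557.5, -82.9, 32.4]
orientation: [2.134, -2.298, 0.021]
ft_force: [-0.1, -0.1, -0.6]
width: 0.605
```

```bash
python3 -c "
from h import *
to_go(fromboard((-110,-0.5)),33,BQ[2])"
```

```text
tcp [557.5 -82.9  32.4] head 1.4969 tilt [ 0.005 -0.013 -1.   ] t 9.02 F [-0.1 -0.1 -0.6] w 0.605
shift cm [-1.26  0.07 -0.08] turn -0.0003
```

arm_command(commands="-0.5 0.02 0 0 0.2;-0.5 0.02 0 0 0.2;-0.4 0.02 0 0 0.2;-0.5 0 0 0 0.2;-0.5 0 0 0 0.2;-0.5 0 0 0 0.2;-0.5 0 0 0 0.2;-0.5 0 0 0 0.2;-0.5 0 0 0 0.2;-0.5 0 0 0 0.2")

```text
t: 9.85
eef_pos: [560.8, -30.3, 33.2]
orientation: [2.134, -2.299, 0.023]
ft_force: [-0.7, -2.5, -0.3]
width: 0.6
```

```bash
python3 -c "
from h import *
to_go(fromboard((74,-0.5)),33,BQ[2]); print(toboard(tool()[0][:2]))
st('pics/s6.png')"
```

```text
tcp [560.8 -30.3  33.2] head 1.4961 tilt [ 0.006 -0.014 -1.   ] t 9.85 F [-0.7 -2.5 -0.3] w 0.6
shift cm [-14.39   0.03  -0.17] turn -0.0011
[-69.93297269  -0.60588963]
t 9.9 case board [   8.  -124.5] yaw 0.213 w 36.9 | tcp [561.2 -29.5  33.3] toolyaw -0.001 tcp in case [-49.2 137.1] F [0.3 1.4 0.5]
```

View pics/s6.png

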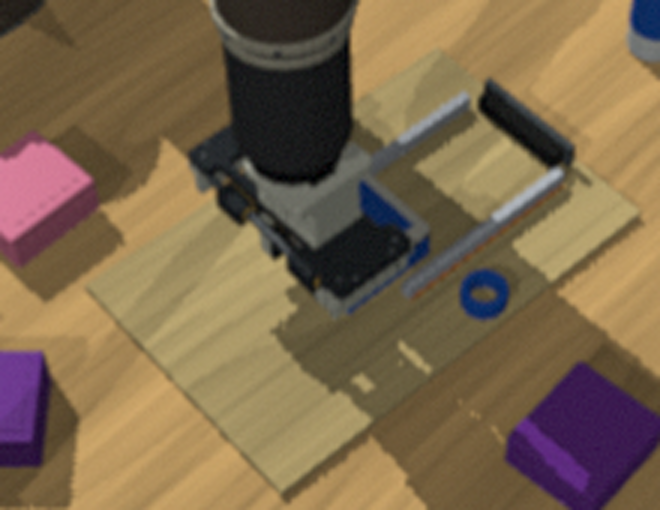

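arm_command(commands="-0.5 0 0 0 0.2;-0.5 0 0 0 0.2;-0.5 0 0 0 0.2;-0.5 0 0 0 0.2;-0.5 0 0 0 0.2;-0.5 0 0 0 0.2;-0.5 0 0 0 0.2;-0.5 0 0 0 0.2;-0.5 0 0 0 0.2;-0.5 0 0 0 0.2")

```text
t: 10.73
eef_pos: [565.3, 24.7, 33.2]
orientation: [2.134, -2.299, 0.024]
ft_force: [-0.5, -3.5, 2.0]
width: 0.598
```

```bash
python3 -c "
from h import *
to_go(fromboard((74,-0.5)),33,BQ[2]); print(toboard(tool()[0][:2]))
p,_=grab_frame('scene');cv2.imwrite('pics/s7.png',cv2.resize(p[140:260,200:360,::-1],None,fx=4,fy=4,interpolation=cv2.INTER_CUBIC))"
```

```text
tcp [565.3  24.7  33.2] head 1.4965 tilt [ 0.007 -0.014 -1.   ] t 10.73 F [-0.5 -3.5  2. ] w 0.598
shift cm [-8.88  0.06 -0.1 ] turn -0.0007
[-14.78204572  -1.06873741]
```

View pics/s7.png

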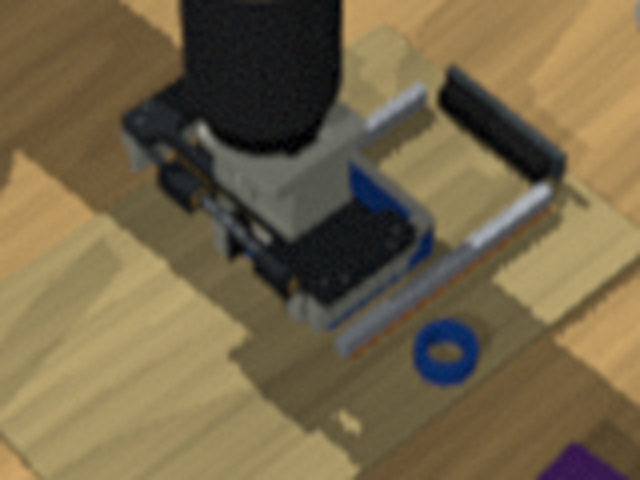

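arm_command(commands="-0.5 0.01 0 0 0.2;-0.5 0.01 0 0 0.2;-0.5 0.01 0 0 0.2;-0.5 0.01 0 0 0.2;-0.5 0.01 0 0 0.2;-0.5 0.01 0 0 0.2;-0.5 0.01 0 0 0.2;-0.5 0.01 0 0 0.2;-0.5 0.01 0 0 0.2;-0.5 0.01 0 0 0.2;-0.5 0.01 0 0 0.2;-0.5 0.01 0 0 0.2")

```text
t: 11.78
eef_pos: [568.7, 91.2, 32.2]
orientation: [2.134, -2.299, 0.024]
ft_force: [0.3, -3.9, 1.8]
width: 0.599
```

```bash
python3 -c "
from h import *
to_go(fromboard((74,-0.5)),33,BQ[2]); print(toboard(tool()[0][:2]))
p,_=grab_frame('scene');cv2.imwrite('pics/s8.png',cv2.resize(p[130:250,200:360,::-1],None,fx=4,fy=4,interpolation=cv2.INTER_CUBIC))"
```

```text
tcp [568.7  91.2  32.2] head 1.4964 tilt [ 0.007 -0.014 -1.   ] t 11.78 F [ 0.3 -3.9  1.8] w 0.599
shift cm [-2.22 -0.09 -0.11] turn -0.0008
[51.81210883  0.40371084]
```

View pics/s8.png

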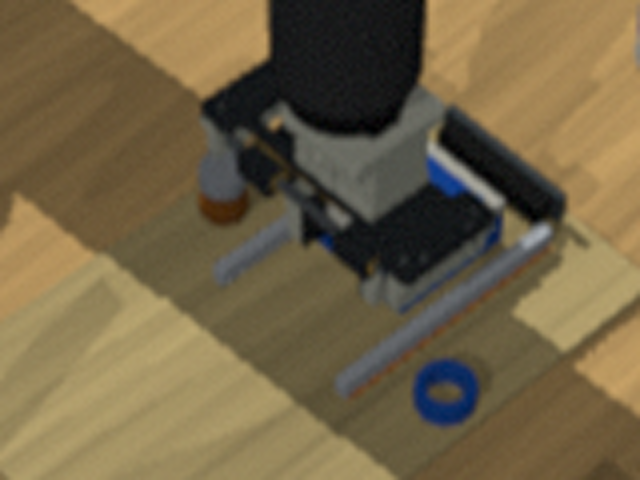

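arm_command(commands="-0.4 -0.02 0 0 0.2;-0.4 -0.02 0 0 0.2;-0.4 0 0 0 0.2;-0.3 0 0 0 0.2;-0.15 0 0 0 0.2")

```text
t: 12.25
eef_pos: [570.5, 110.2, 31.8]
orientation: [2.135, -2.298, 0.024]
ft_force: [0.6, -3.3, 2.5]
width: 0.597
```

arm_command(commands="-0.15 0 0 0 0.2;-0.15 0 0 0 0.2")

```text
t: 12.42
eef_pos: [570.7, 113.5, 31.8]
orientation: [2.135, -2.298, 0.024]
ft_force: [0.2, -3.2, 1.7]
width: 0.599
```

```bash
python3 -c "
from h import *
to_go(fromboard((74,-0.5)),33,BQ[2]); print(toboard(tool()[0][:2]))"
```

```text
tcp [570.7 113.5  31.8] head 1.497 tilt [ 0.007 -0.015 -1.   ] t 12.42 F [ 0.2 -3.2  1.7] w 0.599
shift cm [ 0.02 -0.06 -0.12] turn -0.0002
[74.15520298  0.09918116]
```

Force is still about 3 N, which is sliding friction only, so I'll creep forward until it rises.

arm_command(commands="-0.12 0 0 0 0.2")

```text
t: 12.5
eef_pos: [570.7, 114.7, 31.8]
orientation: [2.134, -2.298, 0.024]
ft_force: [-0.5, -6.9, 4.1]
width: 0.597
```

arm_command(commands="-0.12 0 0 0 0.2")

```text
t: 12.58
eef_pos: [570.4, 114.9, 31.8]
orientation: [2.133, -2.297, 0.024]
ft_force: [1.0, -12.9, 5.7]
width: 0.604
```

arm_command(commands="-0.12 0 0 0 0.2")

```text
t: 12.67
eef_pos: [570.2, 114.9, 31.9]
orientation: [2.131, -2.297, 0.025]
ft_force: [1.4, -9.1, 4.1]
width: 0.598
```

The tool has stalled at about 10 N with TCP board x ≈ 75.5, where 74.5 was expected, so the case is seated. I'll back straight off, rise and check.

arm_command(commands="0.2 0 0 0 0.2;0.5 0 0 0 0.2;1 0 0 0 0.2;1.5 0 0 0 0.2;2 0 -1 0 0.2;2 0 -2.5 0 0.2;2 0 -3 0 0.2;2 0 -3 0 0.2;2 0 -3 0 0.2;3 0 -3 0 0.2;3 0 -3 0 0.2;3.5 0 0 0 0.2;3.5 0 0 0 0.2;3.5 0 0 0 0.2;3 0 0 0 0.2;0 0 0 0 0.2")

```text
t: 14.0
eef_pos: [538.9, -228.4, 227.7]
orientation: [2.137, -2.297, 0.03]
ft_force: [-0.2, 0.5, -0.1]
width: 0.602
```

```bash
python3 -c "
from h import *
p,R,o=tool();print(p,o['t'],o['ft_force'])
p,d=grab_frame('top');cv2.imwrite('pics/t9full.png',p[:,:,::-1])
cv2.imwrite('pics/t9.png',cv2.resize(p[150:290,170:365,::-1],None,fx=4,fy=4,interpolation=cv2.INTER_CUBIC))
c,sz,a=casepose('top',p,(196,190,252,245)); print(c,sz,np.radians(a)-BQ[2],toboard(c))
p,d=grab_frame('scene');cv2.imwrite('pics/s9.png',p[:,:,::-1])"
```

```text
[ 538.8605273  -228.35896123  227.72389638] 14.0 [-0.16521298  0.54975143 -0.09012014]
[573.73626709 173.3086853 ] (71.1994400024414, 63.07058334350586) -0.006579203086374941 [134.0667848    1.42550992]
```

View pics/t9.png

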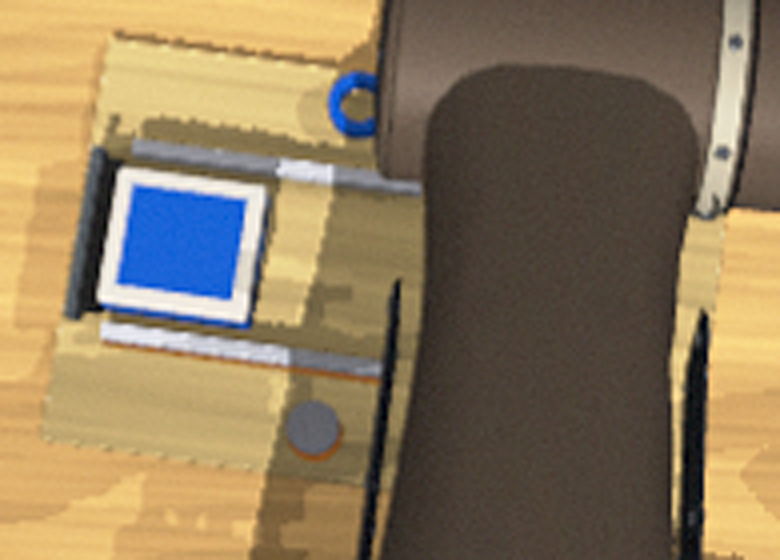

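View pics/s9.png

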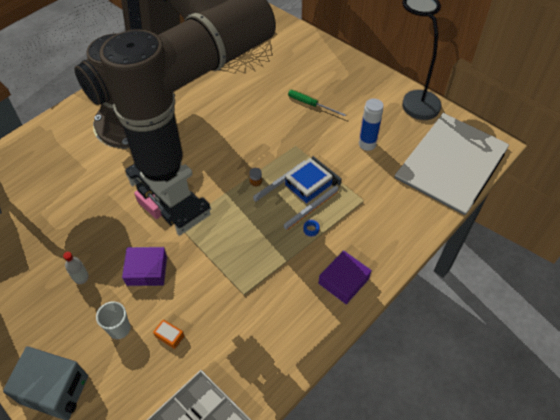

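```bash
python3 -c "
from plant import *
print(hand_in())"
```

```text
the job is handed in; nothing more can be done
None
```

The case is home against the rubber stop, and I handed the job in with the gripper clear of it. `hand_in()` reports no verdict, so the result below rests on my own last checks.

**What I did:** I set the part-open fingers square to the case's crooked rear face and pushed it along its own heading, which took out the offset of about 10 mm. I then curved it straight and checked it from above before it went in. After that I pushed it down the lane with the fingertips about 7 mm above the rail tops until the force rose to about 10 N at the stop. Then I backed straight off.

**Last checks:**
- **Position:** the top camera put the case at board x ≈ 134 mm, y ≈ +1.4 mm, and square to within 0.01 rad. The nominal home is 132 mm and it cannot go past the stop, so the extra 2 mm is camera calibration error.
- **Bystanders:** all looked unmoved in the final pictures, judged by eye only.
- **Rails:** the forces I read during the push stayed around 2–4 N until the stop, with nothing to suggest rail contact. I read them only at the end of each move call, not continuously.
- **Time:** about 14 s of the 67 s allowed.

**What disagreed or failed:**
- **Side-to-side position:** the two cameras disagreed by about 3 mm, and I relied on the top one.
- **Blocked views:** while the gripper hid the lid, some automatic case measurements were plainly wrong. I discarded them and went by the pictures and the tool pose instead.

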